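Peel a clipped sample tray off its nest and hold it out

ROBOT

A 7-joint arm with a two-finger parallel gripper is mounted at the origin on a cart in front of the work surface, level with it; the furniture and walls round the work are solid. World frame = base frame: x ahead of the robot, y to its left, z up, the work surface at z = 0. Lengths are in m, angles in rad, forces in N, time in s.
With the tool pointing down it reaches from about 0.425 to 0.925 m from the base axis. Payload 6.8 kg.
Tool frame: the origin (TCP) lies on the front face of the gripper's body, between the roots of the fingers; the fingertips stand 73 mm ahead of it and the grasp point (between the pads) lies 54 mm ahead of it (env.nose_length is the distance from the TCP to the fingertips, in m); z points along the fingers, y is the direction in which the jaws open and shut (so a half turn about z gives the same grasp; the last joint's range is limited). The gripper opens to 85 mm and grips with 20 to 120 N. Pads are 22 mm wide; open, the fingers measure 114 mm over their backs; the gripper's body (76 mm by 85 mm) begins 54 mm behind the grasp point. The pads swing forward as they close: fully open they stand 13 mm farther back than shut.
Start: joints at [1.191, 0.477, 0.022, 1.555, -0.011, 1.109, -0.083], TCP at [0.181, -0.65, 0.304] pointing down, gripper open.
Joint ranges: [-2.96, 2.96], [-0.34, 2.1], [-1.41, 1.46], [0.24, 2.44], [-1.37, 4.51], [0.17, 1.92], [-2.96, 2.96]. Speed limits (rad/s): [2.39, 2.39, 3.14, 3.14, 3.14, 3.14, 3.14].

INTERFACE

Orientations are given as a unit quaternion [w, x, y, z].
In Python, from cell import env, kin, camera, calibration, job gives the robot as it stands. The module is installed in compiled form; this text tells all that it offers. Calls block until the motion is done:
- env.reach(position, orientation): joint-space move of the TCP to a pose.
- env.movel(position, velocity=0.15, rot=None, stop_force=None): straight line of the TCP; rot=None keeps the orientation; velocity is the mean speed in m/s. With stop_force (N) it stops when the force on the tool has changed by that much, and returns True; else False.
- env.goto_joints(angles): joint-space move.
- env.grip(opening, f_grip=None): finger opening in m; f_grip is the grip in N (None keeps the last); returns when the fingers have stopped.
- env.dwell(seconds).
- kin.inverse_kinematics(position, orientation): joint angles nearest the present ones, or None.
- env.get_state(): the state.
- camera(name): name is "scene" or "top"; returns (picture, depth): 420x560x3 uint8, blue, green, red; 420x560 float32, m along the optical axis (not along the pixel's ray), 0 where there is no reading.
- calibration(name): a dict with "fx", "fy", "cx", "cy" (pixels), "k1" (the pictures are not rectified: a ray, as slopes to the right and down, at radius r is drawn at 1 + k1 r^2 times it, then the intrinsics apply), "rvec" (rotation vector, rad) and "tvec" (3), from world to camera coordinates, as OpenCV has them. Camera axes: x right, y down, z forward; pixel columns grow to the right and rows downward; lengths in m; the calibration is good to about 2 mm. A picture is of the moment at which its call begins. calibration takes no time and is no camera call.
A pose or a line that the arm cannot do raises env.PlanningError and nothing moves.
- job.job_done(): hands the job in, once; it reports no verdict.
The state is a dict: "time": time; "qpos": joint angles; "joint_velocities": joint speeds; "joint_torque": joint torques, N m; "tcp_pos": TCP position; "orientation": TCP orientation; "force": force on the tool from outside, world axes, zero at the start; "torque": the same for the moment, N m; "opening": finger opening in m.
Only numpy, scipy, OpenCV 4.12 (cv2) and the standard library are available. Lean on these libraries where they do the work, as an engineer would, in place of code of your own. Each camera call takes 0.05 s, during which the arm holds its last target.

TASK

The nest of grey sample trays is weighted down by two steel weights: take them out of the top tray and stack them, squarely centred, on the steel weight that stands alone near the row of white sample pucks. Snap tongues make the trays cling together, so peel the top one off: take it by its corner lug and tip that corner up first, until the tray slants by 5 to 10 degrees with its opposite corner still down in the nest, then lift it away; the lower trays must stay where they are. Carry it over to the row of pucks without knocking those or the things around, and finish still holding it by the lug, level, open side up and still, centred over the middle puck, 10 to 30 cm above the worktop, ready to be loaded.

Things in the scene. Friction and masses are not known exactly. Their poses are not given: they have to be found in the camera images.
- tray_top: Top one of three like grey plastic trays in a nest: 142 (x) x 192 (y) mm over the rim, 36 mm deep, 0.3 kg. Origin: centre of its underside, z up. Inner floor 100 x 150 mm, 2.5 mm above the origin; walls flare to a mouth of 122 x 172 mm. Rim 10 mm wide, 5 mm thick, its top at 36 mm; blocks under it, at (22, 90, 22) and the like, stand on the rim below; rim corners of 41 mm radius. Thumb lug at the -x, -y corner.
- tray_top_lug (a point): Centre of the top tray's thumb lug, at (-65, -90, 46) mm in the tray's frame, axes as the tray's: an upright plate 9 mm thick, 26 mm wide, 20 mm high, on an ear level with the rim top; this point is 10 mm above the ear, 10 mm below the lug's tip. Its flat faces look along the tray's diagonal direction (-1, -1), 45 degrees between x and y; its inner face is 4 mm outside the rim.
- tray_top_far (a point): Rim corner of the top tray opposite the lug, underside of the rim, (58, 83, 31) mm in the tray's frame: it stays down while the lug corner is tipped up
- lower_trays: Two lower trays, same shape, clipped fast together, loose on the worktop, 0.64 kg. Origin: centre of the lowest underside, 28 mm under the top tray's. The second is turned end for end; its lug stands 4 mm outside the top tray's far rim corner, tip 8 mm above that rim. The top tray pulled straight up, all its tongues at once, tends to drag these along.
- weight_a: turned steel weight with a central bore, disc 42 mm in diameter and 24 mm high, 0.24 kg, standing on the inner floor of the top tray in its -y half. Origin: centre of its underside, z up
- weight_b: the same, in the +y half of the top tray
- weight_base: The same kind of weight, alone on the worktop, between the nest and the pucks: the foot of the stack. Origin: centre of its underside
- puck_mid: middle one of three white round sample pucks in a row on the worktop, 52 mm in diameter, 20 mm high. Origin: centre of its underside
- puck_left: puck at the +y end of the row, 60 mm from the middle one
- puck_right: puck at the -y end of the row
- petri_dish: closed glass petri dish, 67 mm in diameter, 17 mm high, beyond the nest: a bystander
- tweezers: steel tweezers 128 mm long, lying to the right of the pucks: a bystander
- clip_near (a point): Head of the snap tongue nearest the lug, (-73, -45, 39) mm in the top tray's frame: one of four sprung tongues of the second tray, 14 mm wide, whose round heads click over the top tray's long rims and rise 7 mm above them; the others: (-73, 20), (73, 25), (73, -42). Each lets go at 1 to 2 N, 2 to 4 mm up. The top tray's own tongues stand free, 21 mm above its rim, at (73, 45), (73, -20), (-73, -25), (-73, 42).
Mind the look-alikes: they are no part of the job. What is shaped like the weight_a but green or orange is not meant.

How it is judged:
On the way, in this order (a step that is already met when the one before it is completed fails the run):
1. both weights from the tray stand stacked and centred on the lone weight, let go (((height (world z) of weight_a below 0.03 m and height (world z) of weight_b above 0.043 m) or (height (world z) of weight_b below 0.03 m and height (world z) of weight_a above 0.043 m)) and height (world z) of weight_a between 0.02 and 0.053 m and height (world z) of weight_b between 0.02 and 0.053 m and horizontal distance between each of weight_a, weight_b and weight_base below 0.008 m and linear speed of each of weight_a, weight_b below 0.02 m/s and contact force between the fingers and weight_a below 0.1 N and contact force between the fingers and weight_b below 0.1 N), for 0.2 s.
2. the lug corner of the top tray is tipped up (about 5 degrees or more) while the opposite corner still rests in the nest (angle between tray_top's own z axis and vertical above 0.08 rad and z of tray_top_far in the frame of lower_trays below 0.069 m and z of tray_top_lug in the frame of lower_trays above 0.086 m and contact force between the fingers and tray_top above 1 N), for 0.1 s.
At the end, for the whole second after the job is handed in: Tray held by its lug, still, within 0.15 rad of level, its centre within 50 mm of over the middle puck, underside 100 to 300 mm up; lower trays flat and within 20 mm of their places; both tray weights stacked within 8 mm of centred on the lone one (horizontal distance between tray_top and puck_mid below 0.05 m and height (world z) of tray_top between 0.1 and 0.3 m and angle between tray_top's own z axis and vertical below 0.15 rad and linear speed of tray_top below 0.03 m/s and distance between the grasp point and tray_top_lug below 0.04 m and contact force between the fingers and tray_top above 1 N and angle between lower_trays's own z axis and vertical below 0.05 rad and distance of lower_trays from where it was at the start of the episode below 0.02 m and ((height (world z) of weight_a below 0.03 m and height (world z) of weight_b above 0.043 m) or (height (world z) of weight_b below 0.03 m and height (world z) of weight_a above 0.043 m)) and height (world z) of weight_a between 0.02 and 0.053 m and height (world z) of weight_b between 0.02 and 0.053 m and horizontal distance between each of weight_a, weight_b and weight_base below 0.008 m); the arm keeps its last pose, push and grip.
It fails at once if the lower trays are lifted or dragged more than 20 mm (distance of lower_trays from where it was at the start of the episode above 0.02 m).
It fails at once if a puck, the petri dish or the tweezers are knocked more than 20 mm (distance of any of puck_mid, puck_left, puck_right, petri_dish, tweezers from where it was at the start of the episode above 0.02 m).
It also fails if it takes over 64 s, if anything falls off the work surface, if the arm or the gripper's body presses on something with over 40 N, if the wrist force passes 120 N, or if a joint passes its speed limit or range.

## Working session

There is one attempt and no reset: what is moved stays moved. The work goes in short steps, each a Python script; the robot and the scene stay as the last script left them, time stands still between calls to the robot, and variables do not carry over. Pictures are saved under pics/ and viewed, and the job is handed in when it is done.

```bash
mkdir -p pics
cat > h.py <<'E'
import numpy as np, cv2
from cell import env, kin, camera, calibration, job
def cal(n):
    c=calibration(n); R=cv2.Rodrigues(np.array(c['rvec'],float))[0]; t=np.array(c['tvec'],float).ravel(); return c,R,t
def ray(n,u,v):
    c,R,t=cal(n); K=np.array([[c['fx'],0,c['cx']],[0,c['fy'],c['cy']],[0,0,1.]])
    p=cv2.undistortPoints(np.array([[[u,v]]],float),K,np.array([c['k1'],0,0,0,0.]))[0,0]
    return -R.T@t, R.T@np.array([p[0],p[1],1.])
def onplane(n,u,v,z):
    o,d=ray(n,u,v); return o+d*(z-o[2])/d[2]
def atdepth(n,u,v,dep):
    o,d=ray(n,u,v); return o+d*dep
def proj(n,P):
    c,R,t=cal(n); K=np.array([[c['fx'],0,c['cx']],[0,c['fy'],c['cy']],[0,0,1.]])
    return cv2.projectPoints(np.array(P,float).reshape(-1,1,3),R,t,K,np.array([c['k1'],0,0,0,0.]))[0].reshape(-1,2)
E
python3 - <<'E'
from h import *
for n in('scene','top'):
    p,d=camera(n); cv2.imwrite(f'pics/{n}0.png',p); np.save(n+'0.npy',d); c,R,t=cal(n); print(n,c,-R.T@t)
s=env.get_state(); print(s['tcp_pos'],s['orientation'],s['time'],s['opening'])
E
```

```text
scene {'fx': 472.8703676787023, 'fy': 472.8703676787023, 'cx': 281.2543404220605, 'cy': 208.14022905724124, 'k1': 0.0006222099146317758, 'rvec': array([ 0.52882009, -2.53299078,  1.36131149]), 'tvec': array([0.52714047, 0.16748086, 1.18305388])} [0.09732387 1.02824159 0.79924382]
top {'fx': 523.921489379357, 'fy': 523.921489379357, 'cx': 286.1211812248257, 'cy': 207.20799978992952, 'k1': 0.016115881477150394, 'rvec': array([ 1.59101137, -2.54971522,  0.28716124]), 'tvec': array([0.29210495, 0.46745791, 1.63328247])} [0.20568603 0.21829    1.69749715]
[ 0.18107343 -0.64982957  0.30299586] [-8.22141821e-04  9.90782248e-01  1.35461534e-01 -1.83218746e-04] 0.1 0.08553659898442642
```

View pics/scene0.png

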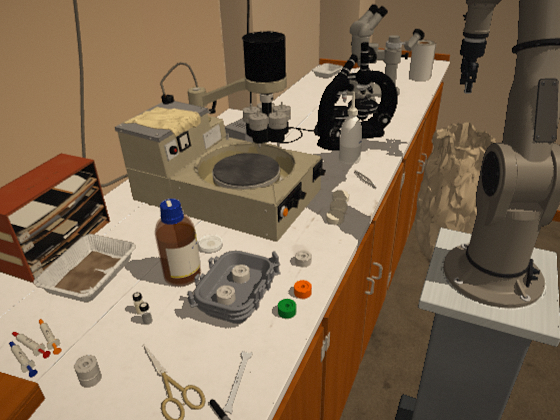

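View pics/top0.png

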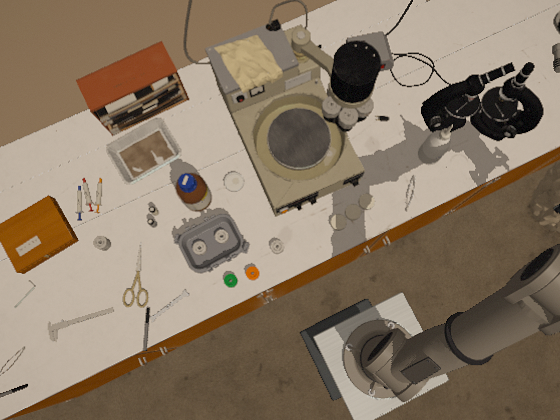

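Run:
```python
from h import *
a=cv2.imread('pics/top0.png'); b=cv2.imread('pics/scene0.png')
cv2.imwrite('pics/c1.png',cv2.resize(a[160:300,160:300],None,fx=4,fy=4,interpolation=cv2.INTER_CUBIC))
cv2.imwrite('pics/c2.png',cv2.resize(a[165:260,260:430],None,fx=4.5,fy=4.5,interpolation=cv2.INTER_CUBIC))
cv2.imwrite('pics/c3.png',cv2.resize(b[230:330,180:320],None,fx=5,fy=5,interpolation=cv2.INTER_CUBIC))
for u,v in [(277,245),(101,242),(338,222),(352,212),(365,201),(199,248),(221,236),(210,240),(232,181),(410,193)]: print(u,v,onplane('top',u,v,0.02))
# table axes
```

```text
277 245 [0.45564233 0.13514855 0.02      ]
101 242 [0.71484963 0.64189367 0.02      ]
338 222 [ 0.43633116 -0.07663512  0.02      ]
352 212 [ 0.44586133 -0.13314501  0.02      ]
365 201 [ 0.45991268 -0.18876232  0.02      ]
199 248 [0.55758161 0.36552317 0.02      ]
221 236 [0.56209283 0.285517   0.02      ]
210 240 [0.56580805 0.32294677 0.02      ]
232 181 [0.71474488 0.17595127 0.02      ]
410 193 [ 0.41866941 -0.33470299  0.02      ]
```

View pics/c1.png

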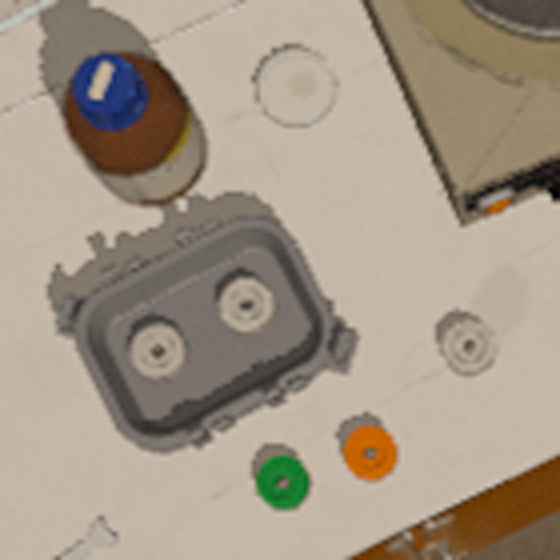

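View pics/c2.png

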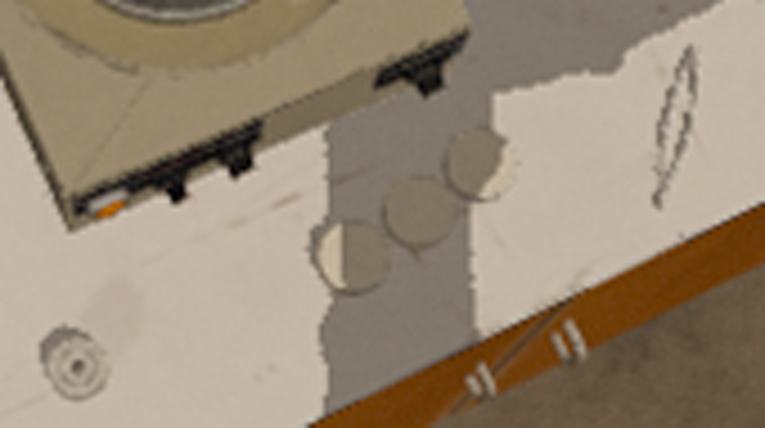

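View pics/c3.png

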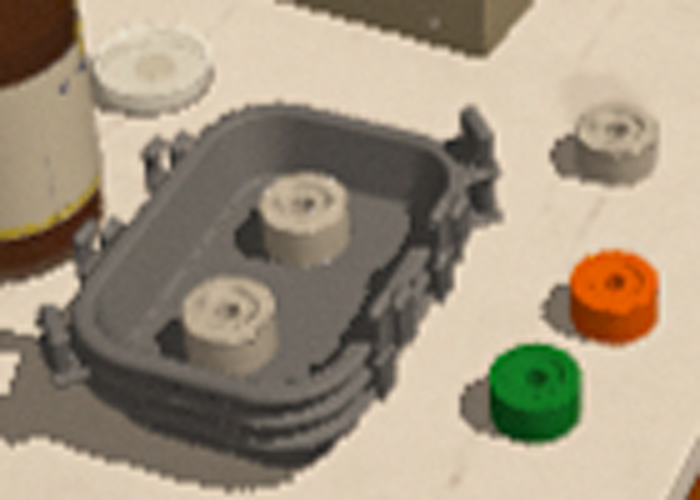

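Run:
```python
from h import *
for n in('top','scene'):
    a=cv2.imread(f'pics/{n}0.png'); d=np.load(f'{n}0.npy'); c,R,t=cal(n)
    K=np.array([[c['fx'],0,c['cx']],[0,c['fy'],c['cy']],[0,0,1.]])
    vv,uu=np.mgrid[0:420,0:560]
    p=cv2.undistortPoints(np.stack([uu,vv],-1).reshape(-1,1,2).astype(float),K,np.array([c['k1'],0,0,0,0.])).reshape(-1,2)
    P=(np.c_[p,np.ones(len(p))]*d.reshape(-1,1)-t)@R
    P=P.reshape(420,560,3); P[d==0]=np.nan; np.save(f'P_{n}.npy',P)
    z=P[...,2]
    if n=='top':
        print('table z', np.nanmedian(z[225:240,180+70:265]), 'pts', [(np.round(P[v,u],3)) for u,v in [(199,248),(221,236),(277,245),(277,247),(245,246),(246,247),(352,212),(338,222),(365,201),(232,181),(210,245)]])
        m=((z>0.04)&(z<0.06)&(uu>160)&(uu<300)&(vv>190)&(vv<290))
    zz=np.clip((z-0.0)/0.1,0,1); zz=np.nan_to_num(zz)
    im=cv2.applyColorMap((zz*255).astype(np.uint8),cv2.COLORMAP_JET)
    cr=im[190:290,160:300] if n=='top' else im[230:330,180:320]
    cv2.imwrite(f'pics/z_{n}.png',cv2.resize(cr,None,fx=5,fy=5,interpolation=cv2.INTER_NEAREST))
```

```text
table z 0.0007903393070087464 pts [array([0.555, 0.365, 0.031]), array([0.559, 0.285, 0.034]), array([0.456, 0.135, 0.018]), array([ 0.453,  0.137, -0.001]), array([0.487, 0.229, 0.083]), array([0.483, 0.228, 0.083]), array([ 0.445, -0.132,  0.025]), array([ 0.437, -0.077,  0.017]), array([ 0.46 , -0.189,  0.018]), array([0.716, 0.176, 0.017]), array([0.548, 0.329, 0.035])]
```

View pics/z_top.png

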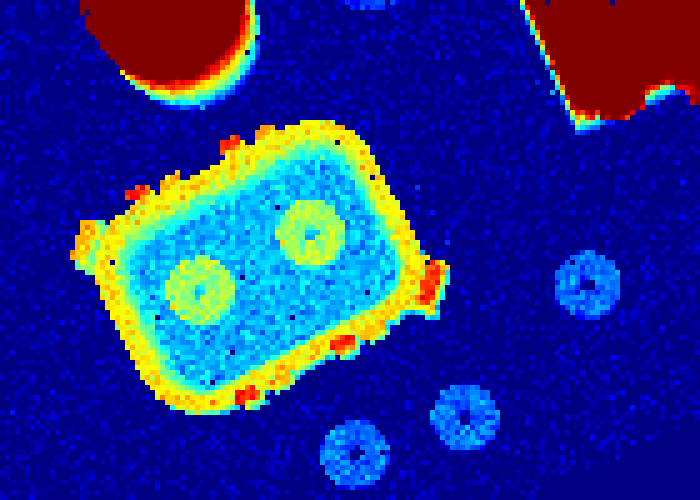

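View pics/z_scene.png

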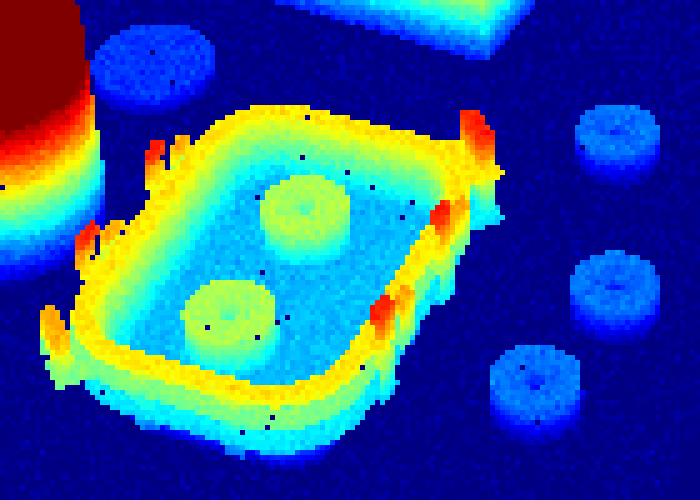

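```bash
cat > meas.py <<'E'
from h import *
def disc(n,P,c,zl,zh,r=0.035):
    m=(np.hypot(P[...,0]-c[0],P[...,1]-c[1])<r)&(P[...,2]>zl)&(P[...,2]<zh)
    nl,l,st,ce=cv2.connectedComponentsWithStats(m.astype(np.uint8))
    k=1+np.argmax(st[1:,4]); ct=cv2.findContours((l==k).astype(np.uint8),cv2.RETR_EXTERNAL,cv2.CHAIN_APPROX_NONE)[0][0]
    (x,y),ax,_=cv2.fitEllipse(ct); ztop=np.median(P[l==k][:,2])
    return x,y,ax,ztop,l==k
E
python3 - <<'E'
from meas import *
T={n:np.load(f'P_{n}.npy') for n in('top','scene')}
obj={'wy+':((.555,.365),.047,.064,.0545),'wy-':((.559,.285),.047,.064,.0545),'base':((.456,.135),.019,.035,.024),
 'pm':((.445,-.132),.012,.035,.02),'pl':((.437,-.077),.012,.035,.02),'pr':((.46,-.189),.012,.035,.02),'petri':((.716,.176),.01,.03,.017)}
for k,(c,zl,zh,zt) in obj.items():
    for n in T:
        try:
            x,y,ax,z,_=disc(n,T[n],c,zl,zh); print(k,n,np.round((x,y),1),np.round(ax,1),'ztop',round(float(z),4),onplane(n,x,y,zt).round(4))
        except Exception as e: print(k,n,e)
P=T['top']; a=cv2.imread('pics/top0.png')
# rim-level pixels -> world xy
reg=(np.hypot(P[...,0]-.56,P[...,1]-.325)<.16)
inner=reg&(P[...,2]<.0595)&(P[...,2]>.02)
rimm=(reg&(P[...,2]>.056)&(P[...,2]<.078)).astype(np.uint8)
# filled hole of the rim ring
ct,h=cv2.findContours(cv2.morphologyEx((reg&(P[...,2]>.0575)).astype(np.uint8),cv2.MORPH_CLOSE,np.ones((2,2))),cv2.RETR_CCOMP,cv2.CHAIN_APPROX_NONE)
for c,hh in zip(ct,h[0]):
    if cv2.contourArea(c)>600: 
        w=np.array([onplane('top',*q[0],.06)[:2] for q in c]); r=cv2.minAreaRect((w*1000).astype(np.float32)); print('hole' if hh[3]>=0 else 'outer',cv2.contourArea(c),r)
fl=(reg&(P[...,2]>.024)&(P[...,2]<.036)).astype(np.uint8)
w=P[(fl>0)]; print(len(w),cv2.minAreaRect((w[:,:2]*1000).astype(np.float32)))
for n in T:
    Q=T[n]; m=(Q[...,2]>.076)&(Q[...,2]<.09)&(np.hypot(Q[...,0]-.485,Q[...,1]-.229)<.03); w=Q[m]; print('lug top',n,len(w),np.median(w,0),w.mean(0),cv2.minAreaRect((w[:,:2]*1000).astype(np.float32)))
E
```

```text
wy+ top [199.5 247.5] [12.3 13. ] ztop 0.0543 [0.5512 0.3604 0.0545]
wy+ scene [225.3 292.8] [14.1 18.4] ztop 0.0537 [0.5515 0.3652 0.0545]
wy- top [221.8 236. ] [12.5 12.5] ztop 0.0538 [0.5536 0.282  0.0545]
wy- scene [240.5 271.5] [13.2 17.6] ztop 0.0539 [0.5545 0.2873 0.0545]
base top [277.1 246.3] [11.8 12.5] ztop 0.0238 [0.4512 0.1368 0.024 ]
base scene [303.1 256. ] [10.5 16.2] ztop 0.0233 [0.4527 0.1401 0.024 ]
pm top [353.  211.8] [15.1 15.2] ztop 0.0202 [ 0.4449 -0.1365  0.02  ]
pm scene [338.4 205.2] [10.9 17.1] ztop 0.0202 [ 0.447  -0.1307  0.02  ]
pl top [338.3 221.8] [15.2 15.2] ztop 0.0196 [ 0.4364 -0.0778  0.02  ]
pl scene [335.4 215.4] [12.4 17. ] ztop 0.0198 [ 0.4378 -0.0748  0.02  ]
pr top [366.5 201.2] [14.7 15.3] ztop 0.0194 [ 0.4572 -0.1928  0.02  ]
pr scene [340.4 195.4] [10.2 16.1] ztop 0.02 [ 0.4591 -0.1864  0.02  ]
petri top [233.2 181.4] [17. 19.] ztop 0.0168 [0.7127 0.173  0.017 ]
petri scene [209.8 242.4] [15.3 23.6] ztop 0.0176 [0.7125 0.1764 0.017 ]
outer 2629.0 ((545.0427856445312, 317.30523681640625), (161.0363311767578, 204.76795959472656), 2.6254489421844482)
hole 1942.0 ((543.9239501953125, 318.4585876464844), (124.6626205444336, 172.5159149169922), 2.2565815448760986)
outer 700.5 ((716.7655639648438, 306.66693115234375), (112.08633422851562, 90.19599151611328), 37.23271179199219)
1156 ((545.6369018554688, 314.77484130859375), (281.0706787109375, 175.62318420410156), 11.464194297790527)
lug top top 24 [0.48684647 0.22762254 0.08280304] [0.4862865  0.22771792 0.08293616] ((486.1597595214844, 227.63592529296875), (9.512577056884766, 25.025178909301758), 50.4869270324707)
lug top scene 40 [0.48869083 0.23247143 0.08304747] [0.48855881 0.23161158 0.08261799] ((489.49237060546875, 230.135498046875), (9.42672348022461, 24.644960403442383), 45.96997833251953)
```

Run:
```python
from h import *
T={n:np.load(f'P_{n}.npy') for n in('top','scene')}
W=np.concatenate([T['top'].reshape(-1,3),T['scene'].reshape(-1,3)]); W=W[~np.isnan(W[:,0])]
m=(W[:,0]>.3)&(W[:,0]<.9)&(W[:,1]>-.4)&(W[:,1]<.6)
W=W[m]
print('max z on 4cm grid (rows x .32.. , cols y .58..-.4), cm')
ys=np.arange(.56,-.4,-.04)
print('      '+' '.join(f'{y*100:4.0f}' for y in ys))
for x in np.arange(.32,.9,.04):
    r=[]
    for y in ys:
        s=W[(abs(W[:,0]-x)<.02)&(abs(W[:,1]-y)<.02),2]; r.append(f'{np.percentile(s,98)*100:4.0f}' if len(s)>5 else '   .')
    print(f'{x:.2f}  '+' '.join(r))
```

```text
max z on 4cm grid (rows x .32.. , cols y .58..-.4), cm
        56   52   48   44   40   36   32   28   24   20   16   12    8    4   -0   -4   -8  -12  -16  -20  -24  -28  -32  -36
0.32   -89  -88  -89  -88  -88  -88  -88  -89  -88  -88  -88  -88  -89  -88  -88  -89  -88  -88  -30  -28  -88  -28  -88  -89
0.36     0    0    1    0    0    0    0    0    0    0    1    1    0    1    0    0    0    1    0    0    1    1    1    0
0.40     0    1    1    1    1    1    3    3    3    1    1    1    1    1    1    1    2    1    1    1    1    1    1    1
0.44     1    1    1    1    1    1    3    2    3    1    3    3    1    1    1    2    3    3    3    2    1    1    1    1
0.48     1    1    1    1    7    9    7    8    9    6    2    3    1    1    1    1    2    2    2    3    1    1    1    1
0.52     1    1    1    1    7    6    4    6    7    1    1    1   13   13   13   13   14   14   14   14    1    1    1    1
0.56     1    1    1    1    7    6    6    6    7    1    1   13   14   14   14   14   14   14   14   14    1    1    1    1
0.60     1    1    1    7    7    8  
[... 270 characters left out ...]
    2    1   14   13   13   13   13   13   45   47   47   47   24    2
0.72     1    1    5    6    1   16   22   22   15    2    3    1   14   12   13   13   13   13   47   47   47   47    1    1
0.76     1    1    1    5    1   14   17   17    1    2    2    1   14   12   13   13   13   13   47   47   47   47    .    .
0.80     1    1    1    1    1    1    0    1    1    1    1    1   14   14   13   13   13   13   12   34   47    .    .    .
0.84     1    1    5    5    5    5    4    1    1    1    1    1   14   14   14   13   12   14   14   33   33    .    .    .
0.88     2    4    5    2    3    5    5    5    1    1    1    1   26   27   27   27   27   26   28   31   31    1    .    9
```

Run:
```python
from h import *
for n in ('top','scene'):
    W=np.load(f'P_{n}.npy').reshape(-1,3); W=W[~np.isnan(W[:,0])]
    M=W[(W[:,2]>.05)&(W[:,2]<.2)&(W[:,0]<.62)&(W[:,1]<.19)&(W[:,1]>-.3)&(W[:,0]>.4)]
    d=np.hypot(M[:,0]-.452,M[:,1]-.138); i=np.argsort(d)[:400:60]; print(n,np.c_[M[i],d[i]].round(3))
    for y in np.arange(.12,-.25,-.04):
        s=M[abs(M[:,1]-y)<.01]; print(round(y,2), s[:,0].min().round(3) if len(s) else None, end='; ')
    print()
p=np.array([.4515,.1385]);
for y in [0,.3]:pass
for nm,pos in [('b',(.4515,.1385)),('w1',(.551,.363)),('w2',(.554,.2845)),('l',(.487,.23)),('end',(.385,-.226))]:
    for z in(.11,.25,.35):
        for yaw in (0,90):
            a=np.deg2rad(yaw)/2; q=[0,np.cos(a),np.sin(a),0]
            print(nm,z,yaw,kin.inverse_kinematics([*pos,z],q) is not None, end=' ')
    print()
```

```text
top [[0.53  0.087 0.102 0.093]
 [0.54  0.085 0.129 0.103]
 [0.542 0.07  0.135 0.112]
 [0.555 0.074 0.134 0.121]
 [0.549 0.057 0.133 0.127]
 [0.571 0.08  0.137 0.132]
 [0.575 0.078 0.132 0.136]]
0.12 None; 0.08 0.526; 0.04 0.516; -0.0 0.531; -0.04 0.51; -0.08 0.533; -0.12 0.532; -0.16 0.503; -0.2 0.523; -0.24 None; 
scene [[0.529 0.086 0.101 0.094]
 [0.537 0.086 0.122 0.1  ]
 [0.548 0.102 0.11  0.102]
 [0.547 0.094 0.082 0.105]
 [0.551 0.097 0.074 0.107]
 [0.557 0.103 0.089 0.111]
 [0.557 0.093 0.136 0.114]]
0.12 None; 0.08 0.526; 0.04 0.518; -0.0 0.517; -0.04 0.514; -0.08 0.536; -0.12 0.534; -0.16 0.506; -0.2 0.527; -0.24 None; 
b 0.11 0 True b 0.11 90 True b 0.25 0 True b 0.25 90 True b 0.35 0 True b 0.35 90 True 
w1 0.11 0 True w1 0.11 90 True w1 0.25 0 True w1 0.25 90 True w1 0.35 0 True w1 0.35 90 True 
w2 0.11 0 True w2 0.11 90 True w2 0.25 0 True w2 0.25 90 True w2 0.35 0 True w2 0.35 90 True 
l 0.11 0 True l 0.11 90 True l 0.25 0 True l 0.25 90 True l 0.35 0 True l 0.35 90 True 
end 0.11 0 True end 0.11 90 True end 0.25 0 True end 0.25 90 True end 0.35 0 True end 0.35 90 True
```

```bash
cat >> h.py <<'E'
def qd(phi):  # tool down, jaw direction at phi deg (mod 180) 
    a=np.deg2rad(phi+90)/2; return [0,np.cos(a),np.sin(a),0]
E
python3 - <<'E'
from h import *
# tool yaw choice: joint 7 margins
for phi in (2.3,182.3,-177.7):
    print(phi,kin.inverse_kinematics([.554,.2845,.2],qd(phi)))
s=env.get_state(); q0=s['orientation']
env.reach([.135,-.485,.4],q0); env.reach([.38,-.29,.4],q0); env.reach([.45,.1,.35],qd(-40)); 
print(env.get_state()['qpos'].round(2))
for phi in (2.3,182.3): print(phi,kin.inverse_kinematics([.554,.2845,.2],qd(phi)))
for phi in (47.3,227.3): print(phi,kin.inverse_kinematics([.487,.23,.14],qd(phi)), kin.inverse_kinematics([.385,-.226,.32],qd(phi)))
E
```

```text
2.3 [ 0.1689395   0.78083445 -1.10953869  1.72470194  0.76702922  1.13904179
 -1.13459468]
182.3 [ 0.20536068  0.83123444 -1.19034548  1.72257636  0.83205967  1.18846973
  1.96307809]
-177.7 [ 0.20536068  0.83123444 -1.19034548  1.72257636  0.83205967  1.18846973
  1.96307809]
[ 0.38  0.14 -0.79  1.95  0.11  1.1  -1.16]
2.3 [ 0.05208118  0.67204649 -0.89294749  1.73192552  0.59939202  1.03453425
 -1.01482731]
182.3 [-1.34403371  0.92678793  1.26504249  1.82698605 -0.97250783  1.17558599
 -2.84455104]
47.3 [ 0.10194264  0.63132119 -0.85798138  1.96895258  0.64422246  0.83824032
 -0.28923156] [ 0.92788576  0.12013024 -0.57186076  2.02475441  0.07633039  1.01698424
  1.14465131]
227.3 [-0.89621001  0.50979685  0.43348565  2.03583607 -0.33887452  0.66443222
 -2.5576397 ] [ 0.81742831  0.10843001 -0.45286463  2.03090421  0.0558099   1.01381482
 -1.97869974]
```

Run:
```python
from h import *
env.reach([.5535,.2845,.25],qd(2.3)); env.grip(.051,30)
env.movel([.5535,.2845,.20])
s=env.get_state(); print(s['time'],s['tcp_pos'],s['opening'],s['qpos'].round(2),s['force'])
p,d=camera('scene'); cv2.imwrite('pics/s1.png',p); np.save('s1.npy',d)
cv2.imwrite('pics/s1c.png',cv2.resize(p[180:310,180:320],None,fx=4.5,fy=4.5,interpolation=cv2.INTER_CUBIC))
c,R,t=cal('scene');K=np.array([[c['fx'],0,c['cx']],[0,c['fy'],c['cy']],[0,0,1.]])
vv,uu=np.mgrid[0:420,0:560]
q=cv2.undistortPoints(np.stack([uu,vv],-1).reshape(-1,1,2).astype(float),K,np.array([c['k1'],0,0,0,0.])).reshape(-1,2)
P=(np.c_[q,np.ones(len(q))]*d.reshape(-1,1)-t)@R; P=P[d.ravel()>0]
m=(np.hypot(P[:,0]-.5535,P[:,1]-.2845)<.09)&(P[:,2]>.095)&(P[:,2]<.2); P=P[m]
print(P[:,2].min())
for z in np.arange(.11,.2,.01):
    s=P[abs(P[:,2]-z)<.005]
    if len(s): print(round(z,3),len(s),s[:,0].min().round(4),s[:,0].max().round(4),s[:,1].min().round(4),s[:,1].max().round(4))
```

```text
5.4417 [0.55337903 0.28469416 0.19991197] 0.05098178902272921 [ 0.05  0.67 -0.88  1.73  0.59  1.03 -1.01] [0.2545971  0.22808666 0.70961374]
0.1317113697953561
0.13 9 0.5207 0.5856 0.2765 0.2949
0.14 55 0.5146 0.5913 0.2745 0.2962
0.15 61 0.5136 0.5901 0.2758 0.2988
0.16 64 0.514 0.5939 0.2739 0.2977
0.17 52 0.5131 0.598 0.2724 0.2977
0.18 125 0.4957 0.6094 0.2693 0.3006
0.19 139 0.4936 0.6141 0.269 0.3013
```

View pics/s1c.png

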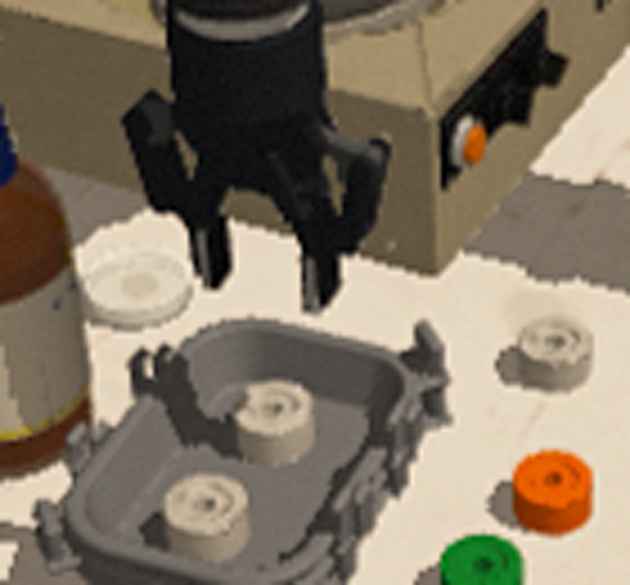

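```bash
cat > pick.py <<'E'
from h import *
def pick(x,y,phi=2.3):
    env.reach([x,y,.18],qd(phi))
    r=env.movel([x,y,.108],velocity=.1,stop_force=8)
    print('descend stop',r,env.get_state()['tcp_pos'])
    env.grip(.03,35); print('open',env.get_state()['opening'])
    f0=env.get_state()['force']
    env.movel([x,y,.22],velocity=.12); s=env.get_state(); print('lifted',s['opening'],s['force']-f0,s['time'])
E
python3 - <<'E'
from pick import *
pick(.554,.2862)
for n in('scene','top'):
    p,d=camera(n); cv2.imwrite(f'pics/{n}2.png',p); np.save(n+'2.npy',d)
p=cv2.imread('pics/scene2.png'); cv2.imwrite('pics/s2c.png',cv2.resize(p[160:310,180:320],None,fx=4,fy=4,interpolation=cv2.INTER_CUBIC))
E
```

```text
descend stop False [0.55421236 0.28659255 0.10836858]
open 0.04093417873114487
lifted 0.040580369418318725 [-0.21674848 -1.23898426 -7.28479854] 7.9333
```

View pics/s2c.png

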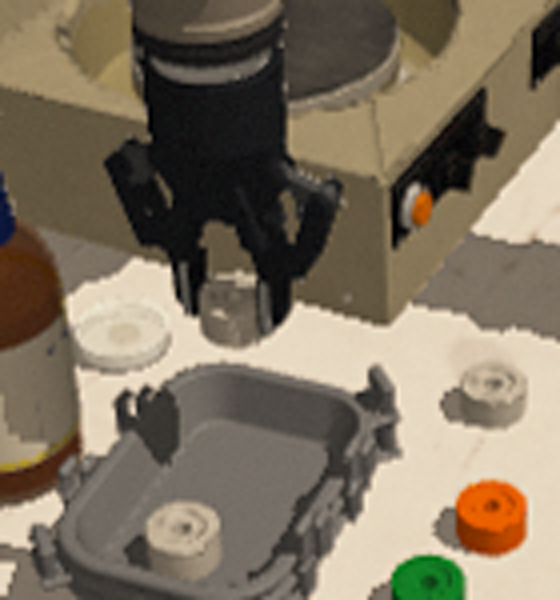

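```bash
cat >> h.py <<'E'
def cloud(n,d):
    c,R,t=cal(n);K=np.array([[c['fx'],0,c['cx']],[0,c['fy'],c['cy']],[0,0,1.]])
    vv,uu=np.mgrid[0:420,0:560]
    q=cv2.undistortPoints(np.stack([uu,vv],-1).reshape(-1,1,2).astype(float),K,np.array([c['k1'],0,0,0,0.])).reshape(-1,2)
    P=(np.c_[q,np.ones(len(q))]*d.reshape(-1,1)-t)@R; P[d.ravel()<=0]=np.nan; return P.reshape(420,560,3)
from scipy.optimize import least_squares
def circ(P,c,zl,zh,R=.021,dmin=.015,dmax=.027):
    P=P.reshape(-1,3); P=P[~np.isnan(P[:,0])]
    c=np.array(c,float)
    for _ in range(4):
        rr=np.hypot(P[:,0]-c[0],P[:,1]-c[1]); m=(P[:,2]>zl)&(P[:,2]<zh)&(rr<dmax)&(rr>dmin); S=P[m]
        r=least_squares(lambda a:np.hypot(S[:,0]-a[0],S[:,1]-a[1])-R,c,loss='soft_l1',f_scale=.001); c=r.x
    return c,len(S)
E
python3 - <<'E'
from h import *
d=np.load('scene2.npy'); P=cloud('scene',d); p=cv2.imread('pics/scene2.png')
g=p.astype(int).sum(2)
m=P.copy(); m[g<150]=np.nan
S=m.reshape(-1,3); S=S[(np.hypot(S[:,0]-.554,S[:,1]-.286)<.04)&(S[:,2]>.13)&(S[:,2]<.2)]
print(len(S),S.min(0),S.max(0),S[S[:,2]<.155][:,:2].mean(0))
print('held',circ(m,(.554,.286),.14,.158))
for nm,c,zl,zh in [('base',(.452,.139),.005,.019),('w+',(.5515,.364),.036,.05),('base0',(.452,.139),.005,.019),('w+0',(.5515,.364),.036,.05),('w-0',(.554,.286),.036,.05)]:
    Q=cloud('scene',np.load('scene0.npy')) if nm[-1]=='0' else P
    print(nm,circ(Q,c,zl,zh))
s=env.get_state();print(s['tcp_pos'])
E
```

```text
343 [0.51982308 0.26142488 0.14061746] [0.59146101 0.30521357 0.19813282] [0.54850067 0.29795678]
held (array([0.55457541, 0.28233839]), 95)
base (array([0.45386147, 0.13739683]), 69)
w+ (array([0.55368451, 0.36128949]), 85)
base0 (array([0.4540387, 0.136781 ]), 77)
w+0 (array([0.55384972, 0.36163321]), 85)
w-0 (array([0.55683217, 0.28331742]), 74)
[0.55363063 0.28583501 0.21896046]
```

```bash
cat >> pick.py <<'E'
def place(x,y,zc,phi=2.3):
    env.reach([x,y,.22],qd(phi))
    env.movel([x,y,zc+.012],velocity=.12)
    r=env.movel([x,y,zc-.004],velocity=.02,stop_force=4); s=env.get_state()
    print('contact',r,s['tcp_pos'],s['force'])
    env.grip(.051,20); env.dwell(.1)
    env.movel([x,y,.22],velocity=.15); print(env.get_state()['time'])
E
python3 - <<'E'
from pick import *
place(.4528,.1403,.1019)
env.reach([.5520,.3625,.25],qd(2.3))
for n in('scene','top'):
    p,d=camera(n); cv2.imwrite(f'pics/{n}3.png',p); np.save(n+'3.npy',d)
p=cv2.imread('pics/scene3.png'); cv2.imwrite('pics/s3c.png',cv2.resize(p[220:310,260:350],None,fx=5,fy=5,interpolation=cv2.INTER_CUBIC))
p=cv2.imread('pics/top3.png'); cv2.imwrite('pics/t3c.png',cv2.resize(p[200:290,230:320],None,fx=5,fy=5,interpolation=cv2.INTER_CUBIC))
P=cloud('scene',np.load('scene3.npy'))
print('base',circ(P,(.4528,.138),.004,.020),'up',circ(P,(.4528,.138),.028,.044))
from meas import disc
for n,PP in(('scene',P),('top',cloud('top',np.load('top3.npy')))):
    x,y,ax,z,_=disc(n,PP,(.4528,.138),.043,.06); print(n,x,y,ax,z,onplane(n,x,y,.048))
E
```

```text
contact True [0.45283492 0.14022377 0.10212963] [-0.57255574 -1.05965575  6.39186642]
11.7167
base (array([0.45379033, 0.13712443]), 79) up (array([0.45314759, 0.13684355]), 77)
scene 303.2957763671875 248.76141357421875 (11.124727249145508, 15.65160083770752) 0.047154062016231894 [0.45206199 0.14034043 0.048     ]
top 276.89251708984375 245.5106658935547 (11.993178367614746, 12.487143516540527) 0.04719040520875214 [0.45014634 0.13755637 0.048     ]
```

View pics/s3c.png

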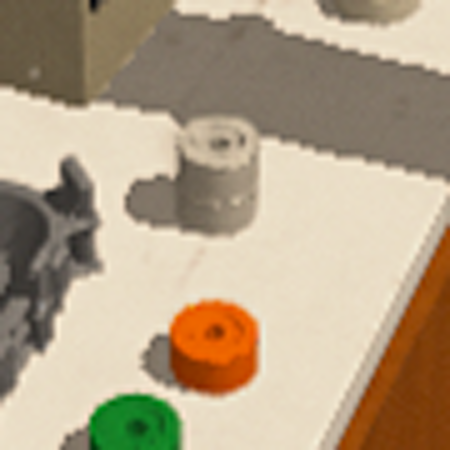

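View pics/t3c.png

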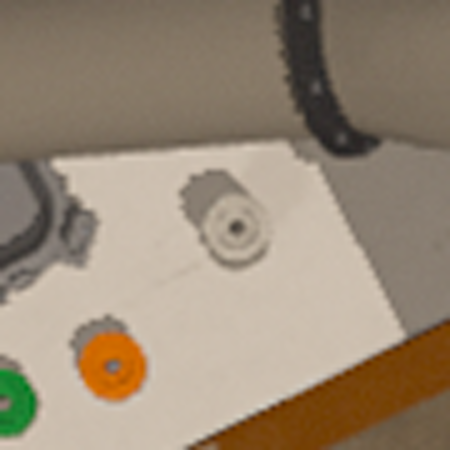

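Run:
```python
from pick import *
pick(.5517,.3613)
p,d=camera('scene'); P=cloud('scene',d); g=p.astype(int).sum(2); P[g<150]=np.nan
s=env.get_state(); h=circ(P,s['tcp_pos'][:2],.14,.158); print(h,s['tcp_pos'])
off=np.clip(s['tcp_pos'][1]-h[0][1],-.004,.004); print(off)
place(.4528,.137+off,.1259)
env.reach([.47,.30,.25],qd(47.3))
for n in('scene','top'):
    p,d=camera(n); cv2.imwrite(f'pics/{n}4.png',p); np.save(n+'4.npy',d)
p=cv2.imread('pics/scene4.png'); cv2.imwrite('pics/s4c.png',cv2.resize(p[190:330,180:350],None,fx=4,fy=4,interpolation=cv2.INTER_CUBIC))
P=cloud('scene',np.load('scene4.npy'))
for a,b in((.004,.02),(.028,.044),(.052,.068)): print(circ(P,(.4528,.138),a,b))
print(env.get_state()['time'])
```

```text
descend stop False [0.55182801 0.36172477 0.10837057]
open 0.040763160577939016
lifted 0.04035916680568638 [-0.98767625  0.84516184 -5.91149207] 15.3583
(array([0.55131434, 0.36060254]), 107) [0.55138549 0.36080097 0.21882489]
0.00019842555067239864
contact True [0.45285194 0.13708817 0.12557608] [-0.78465387 -0.81100708  6.0265871 ]
18.975
(array([0.4539937 , 0.13727833]), 76)
(array([0.45358919, 0.13681892]), 81)
(array([0.45313085, 0.13648595]), 84)
19.7833
```

View pics/s4c.png

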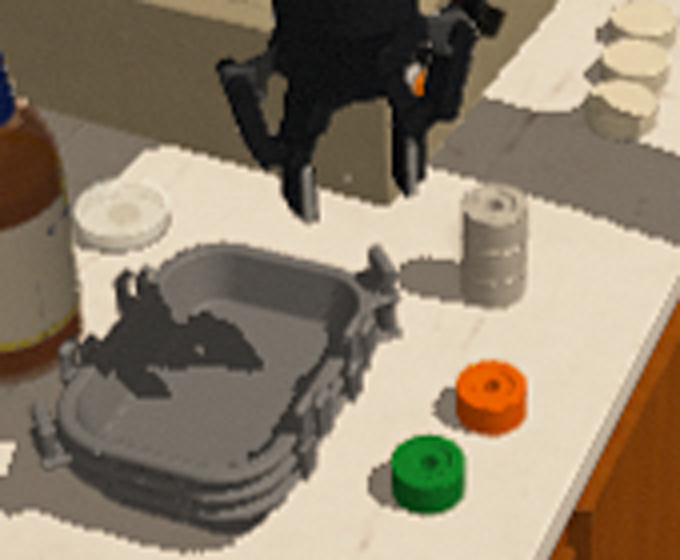

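Run:
```python
from h import *
for n,f in(('scene','scene0.npy'),('scene','scene4.npy'),('top','top0.npy'),('top','top3.npy'),('scene','scene2.npy')):
    P=cloud(n,np.load(f)).reshape(-1,3); P=P[~np.isnan(P[:,0])]
    for zl,zh in((.070,.080),(.080,.09)):
        S=P[(np.hypot(P[:,0]-.487,P[:,1]-.229)<.028)&(P[:,2]>zl)&(P[:,2]<zh)]
        if len(S)<5: continue
        r=cv2.minAreaRect((S[:,:2]*1000).astype(np.float32))
        e=np.deg2rad(47.3); u=S[:,:2]@[np.cos(e),np.sin(e)]; v=S[:,:2]@[-np.sin(e),np.cos(e)]
        print(f,zl,len(S),'along normal',np.percentile(u,[2,50,98]).round(4),'along width',np.percentile(v,[2,98]).round(4))
e=np.deg2rad(47.3);print(np.array([.4867,.2287])@[np.cos(e),np.sin(e)],np.array([.4867,.2287])@[-np.sin(e),np.cos(e)])
# tray rim outer edges in tray axes (yaw sweep) from top
P=cloud('top',np.load('top0.npy')).reshape(-1,3);P=P[~np.isnan(P[:,0])]
Q=cloud('scene',np.load('scene0.npy')).reshape(-1,3);Q=Q[~np.isnan(Q[:,0])]
for nm,W in(('top',P),('scene',Q)):
    S=W[(abs(W[:,0]-.544)<.12)&(abs(W[:,1]-.319)<.13)&(W[:,2]>.060)&(W[:,2]<.068)]
    a=np.deg2rad(2.3); C=np.array([.544,.319]); L=(S[:,:2]-C)@np.array([[np.cos(a),-np.sin(a)],[np.sin(a),np.cos(a)]])
    # y extremes for |x|<20mm ; x extremes between tongues
    m=abs(L[:,0])<.025; y=L[m,1]; print(nm,'y',np.percentile(y[y<0],[3,97]).round(4),np.percentile(y[y>0],[3,97]).round(4))
    m=abs(L[:,1])<.012; x=L[m,0]; print('x',np.percentile(x[x<0],[3,97]).round(4),np.percentile(x[x>0],[3,97]).round(4))
    for k in(-.03,.03):
        m=abs(L[:,0]-k)<.01; print('  slope y',k,L[m&(L[:,1]<0),1].mean().round(4),L[m&(L[:,1]>0),1].mean().round(4))
    for k in(-.055,.055,0):
        m=abs(L[:,1]-k)<.008; print('  slope x',k,L[m&(L[:,0]<0),0].mean().round(4),L[m&(L[:,0]>0),0].mean().round(4))
```

```text
scene0.npy 0.07 22 along normal [0.4976 0.5045 0.5057] along width [-0.2139 -0.191 ]
scene0.npy 0.08 33 along normal [0.4964 0.5016 0.5055] along width [-0.2156 -0.1914]
scene4.npy 0.07 22 along normal [0.4974 0.5041 0.5057] along width [-0.2145 -0.1891]
scene4.npy 0.08 33 along normal [0.4963 0.5013 0.5046] along width [-0.2149 -0.1907]
top0.npy 0.07 17 along normal [0.4925 0.5008 0.5186] along width [-0.2166 -0.1862]
top0.npy 0.08 19 along normal [0.4926 0.4966 0.5014] along width [-0.2146 -0.1912]
top3.npy 0.07 10 along normal [0.493  0.5012 0.5121] along width [-0.2052 -0.1868]
top3.npy 0.08 21 along normal [0.4937 0.4976 0.5009] along width [-0.2149 -0.1904]
scene2.npy 0.07 24 along normal [0.4966 0.5041 0.5056] along width [-0.2139 -0.1897]
scene2.npy 0.08 30 along normal [0.4965 0.5013 0.5052] along width [-0.2157 -0.1928]
0.49813527923558576 -0.20258781696065775
top y [-0.094  -0.0233] [0.0514 0.0964]
x [-0.0661 -0.0565] [0.0603 0.0737]
  slope y -0.03 -0.0878 0.0903
  slope y 0.03 -0.086 0.0876
  slope x -0.055 -0.0633 0.0639
  slope x 0.055 -0.0558 0.0624
  slope x 0 -0.0612 0.0685
scene y [-0.0924 -0.081 ] [0.0881 0.0984]
x [-0.0642 -0.055 ] [0.0655 0.0794]
  slope y -0.03 -0.0852 0.093
  slope y 0.03 -0.0862 0.0941
  slope x -0.055 -0.0587 0.0694
  slope x 0.055 -0.0613 0.072
  slope x 0 -0.06 0.0709
```

Run:
```python
from h import *
env.grip(.040,20)
x,y=.4877,.2293
env.reach([x,y,.20],qd(47.3))
r=env.movel([x,y,.139],velocity=.08,stop_force=8); s=env.get_state(); print(r,s['tcp_pos'],s['force'])
f0=s['force']
env.grip(.005,100); s=env.get_state(); print(s['opening'],s['tcp_pos'],s['force']-f0,s['torque'],s['time'],s['qpos'].round(2))
for n in('scene','top'):
    p,d=camera(n); cv2.imwrite(f'pics/{n}5.png',p); np.save(n+'5.npy',d)
p=cv2.imread('pics/scene5.png'); cv2.imwrite('pics/s5c.png',cv2.resize(p[200:320,180:320],None,fx=5,fy=5,interpolation=cv2.INTER_CUBIC))
```

```text
False [0.48785813 0.22960132 0.13931578] [-0.42144954  0.58445075  0.12295226]
0.006726613254905979 [0.48802474 0.22952251 0.13961424] [ 0.292956   -1.95900092  5.09477215] [-0.1302813   0.06086713  0.07023467] 21.8167 [ 0.24  0.74 -1.07  1.96  0.81  0.95 -0.42]
```

View pics/s5c.png

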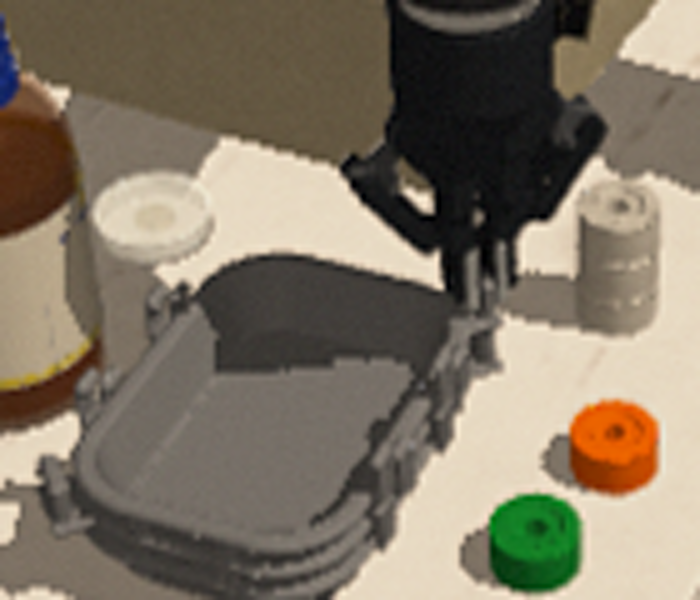

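```bash
cat >> h.py <<'E'
from scipy.spatial.transform import Rotation as Ro
def toR(q): return Ro.from_quat([q[1],q[2],q[3],q[0]])
def toq(r): x=r.as_quat(); return [x[3],x[0],x[1],x[2]]
F=np.array([.6036,.4072,.059]); D=np.array([.1157,.1777,0]); D/=np.linalg.norm(D); AX=np.cross([0,0,1],D)
P0=np.array([.4877,.2293,.139]); Q0=toR(qd(47.3))
def tilt(th):
    r=Ro.from_rotvec(AX*th); return F+r.apply(P0-F), toq(r*Q0)
E
python3 - <<'E'
from h import *
for th in (.02,.04,.06,.08,.10,.12,.14):
    p,q=tilt(th); env.movel(p,velocity=.025,rot=q); s=env.get_state(); print(th,s['tcp_pos'].round(4),s['force'].round(1),s['torque'].round(2),s['opening'])
env.dwell(.15)
s=env.get_state();print(s['time'])
for n in('scene','top'):
    p,d=camera(n); cv2.imwrite(f'pics/{n}6.png',p); np.save(n+'6.npy',d)
p=cv2.imread('pics/scene6.png'); cv2.imwrite('pics/s6c.png',cv2.resize(p[200:320,180:320],None,fx=5,fy=5,interpolation=cv2.INTER_CUBIC))
E
```

```text
0.02 [0.4887 0.2307 0.1431] [ 1.9 -0.1 -0.8] [ 0.22 -0.23  0.  ] 0.006730690765110263
0.04 [0.4897 0.2321 0.1475] [ 1.8 -0.4 -0.8] [ 0.05 -0.26 -0.1 ] 0.006941360561558648
0.06 [0.4906 0.2337 0.1518] [ 1.2 -0.9  2.9] [-0.14 -0.09 -0.17] 0.0066569591676904
0.08 [0.4914 0.2352 0.1556] [ 1.3 -0.6  0.1] [-0.05 -0.04 -0.1 ] 0.006773765816693507
0.1 [0.4923 0.237  0.1597] [-0.9 -0.7 -1.2] [ 0.04  0.12 -0.1 ] 0.007073502769800977
0.12 [0.4937 0.2388 0.1639] [-0.2  0.5 -1.5] [0.12 0.06 0.01] 0.006714469142251441
0.14 [0.4949 0.2405 0.1678] [-0.9 -0.  -0.7] [ 0.09  0.08 -0.01] 0.006774835120956227
24.4
```

View pics/s6c.png

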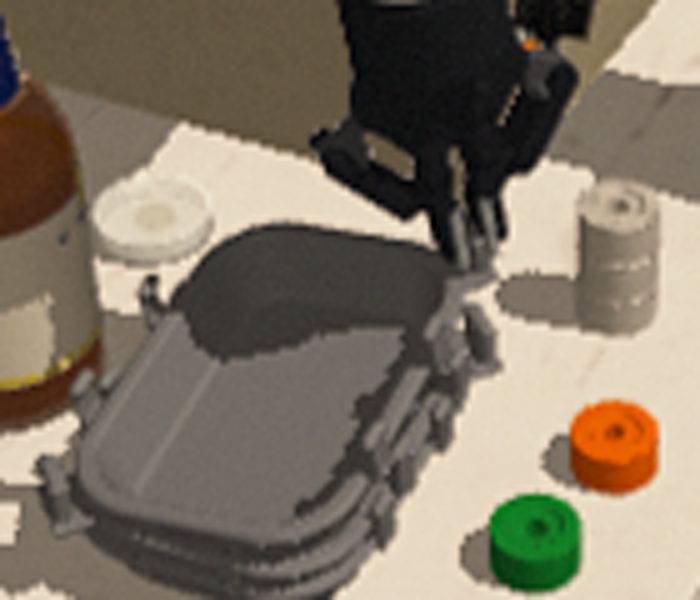

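```bash
cat >> h.py <<'E'
def plane(S):
    for _ in range(6):
        c=S.mean(0); n=np.linalg.svd(S-c,full_matrices=False)[2][2]; n*=np.sign(n[2]); r=abs((S-c)@n)
        if _<5: S=S[r<max(.003,2*np.median(r))]
    return c,n,len(S)
E
python3 - <<'E'
from h import *
for n,f in(('scene','scene0.npy'),('scene','scene6.npy'),('top','top6.npy')):
    P=cloud(n,np.load(f)).reshape(-1,3);P=P[~np.isnan(P[:,0])]
    L=(P[:,:2]-[.549,.322])
    S=P[(abs(L[:,0])<.042)&(abs(L[:,1])<.065)&(P[:,2]>.02)&(P[:,2]<.08)]
    c,nn,k=plane(S); print(n,f,'tilt',np.hypot(*nn[:2]).round(3),nn.round(3),c.round(3),k)
    for q in((.6036,.4072),(.60,.40),(.61,.40),(.595,.41)):
        T=P[np.hypot(P[:,0]-q[0],P[:,1]-q[1])<.006]; print(q,len(T),np.round(np.median(T[:,2]),4) if len(T) else None)
E
```

```text
scene scene0.npy tilt 0.443 [-0.442 -0.023  0.897] [0.538 0.324 0.04 ] 730
(0.6036, 0.4072) 42 0.0494
(0.6, 0.4) 29 0.005
(0.61, 0.4) 31 0.0499
(0.595, 0.41) 53 0.045
scene scene6.npy tilt 0.145 [0.081 0.121 0.989] [0.549 0.32  0.044] 1267
(0.6036, 0.4072) 36 0.0495
(0.6, 0.4) 29 0.0562
(0.61, 0.4) 34 0.026
(0.595, 0.41) 55 0.0487
top top6.npy tilt 0.159 [0.08  0.138 0.987] [0.539 0.351 0.04 ] 314
(0.6036, 0.4072) 12 0.0563
(0.6, 0.4) 13 0.063
(0.61, 0.4) 12 0.0574
(0.595, 0.41) 9 0.06
```

Run:
```python
from h import *
p,q=tilt(.14)
for dz,v in((.02,.03),(.05,.05)):
    env.movel(p+[0,0,dz]-.002*D,velocity=v,rot=q); s=env.get_state(); print(dz,s['force'].round(1),s['torque'].round(2),s['opening'],s['time'])
for n in('scene',):
    a,d=camera(n); cv2.imwrite(f'pics/{n}7.png',a); np.save(n+'7.npy',d)
    cv2.imwrite('pics/s7c.png',cv2.resize(a[170:320,180:330],None,fx=4,fy=4,interpolation=cv2.INTER_CUBIC))
```

```text
0.02 [ 0.3 -0.2 -2.9] [0.04 0.04 0.06] 0.0070444733673741475 25.3167
0.05 [ 0.4 -0.8 -3.9] [ 0.    0.07 -0.03] 0.006673725760481186 26.0667
```

View pics/s7c.png

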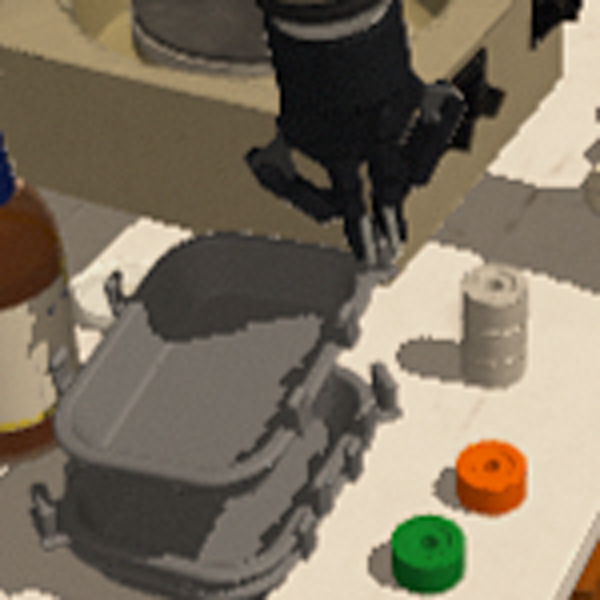

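Run:
```python
from h import *
p,q=tilt(.14)
env.movel(p+[0,0,.09],velocity=.08,rot=q)
env.movel([.4877,.2293,.33],velocity=.05,rot=toq(Q0)); s=env.get_state(); print(s['tcp_pos'],s['force'].round(1),s['torque'].round(2),s['opening'],s['time'],s['qpos'].round(2))
try: env.movel([.385,-.2245,.33],velocity=.12)
except env.PlanningError as e: print(e)
s=env.get_state(); print(s['tcp_pos'],s['force'].round(1),s['opening'],s['time'],s['qpos'].round(2))
env.dwell(.3)
for n in('scene','top'):
    a,d=camera(n); cv2.imwrite(f'pics/{n}8.png',a); np.save(n+'8.npy',d)
```

```text
[0.48764323 0.2292968  0.3297121 ] [-0.   0.1 -2.1] [-0.23  0.16  0.05] 0.006546439816800674 28.3833 [ 0.4   0.52 -1.27  1.8   0.53  1.23 -0.2 ]
[ 0.38505681 -0.22432268  0.33001513] [-0.  -0.4 -2.5] 0.0065689297133226035 32.4083 [ 1.56  0.3  -1.33  1.99  0.32  1.11  0.91]
```

View pics/scene8.png

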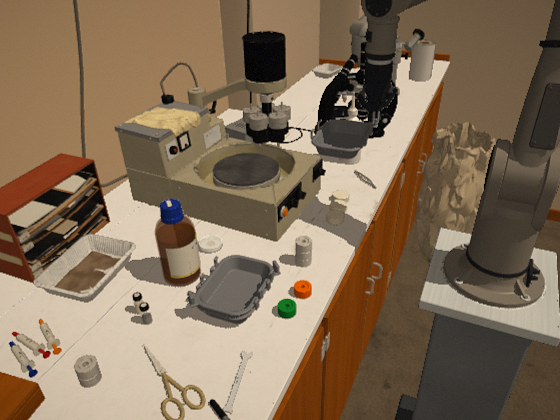

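View pics/top8.png

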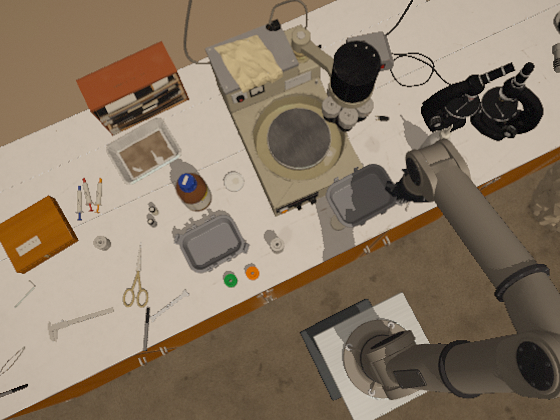

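```bash
python3 - <<'E'
from h import *
from meas import disc
for n in('top','scene'):
    P=cloud(n,np.load(n+'8.npy')).reshape(-1,3);P=P[~np.isnan(P[:,0])]
    L=(P[:,:2]-[.4465,-.132])
    S=P[(abs(L[:,0])<.038)&(abs(L[:,1])<.06)&(P[:,2]>.16)&(P[:,2]<.26)]
    if len(S)>50:
        c,nn,k=plane(S); print(n,'tilt',np.hypot(*nn[:2]).round(3),nn.round(3),c.round(3),k)
    A=P[(abs(L[:,0])<.12)&(abs(L[:,1])<.13)&(P[:,2]>.17)&(P[:,2]<.27)]
    print('extent',np.percentile(A,[1,99],axis=0).round(3))
    R=P[(abs(L[:,0])<.12)&(abs(L[:,1])<.13)&(P[:,2]>.232)&(P[:,2]<.25)]
    print('rim rect',cv2.minAreaRect((R[:,:2]*1000).astype(np.float32)))
P=cloud('scene',np.load('scene8.npy'))
for a,b in((.004,.02),(.028,.044),(.052,.068)): print(circ(P,(.4528,.138),a,b))
for n in('top','scene'):
    D0=cloud(n,np.load(n+'0.npy'));D8=cloud(n,np.load(n+'8.npy'))
    try: print(n,'petri',[disc(n,X,(.716,.176),.01,.03)[:2] for X in(D0,D8)])
    except Exception as e: print(e)
E
python3 - <<'E'
import cv2,numpy as np
a=cv2.imread('pics/top0.png');b=cv2.imread('pics/top8.png')
cv2.imwrite('pics/cmp.png',np.hstack([cv2.resize(x[150:300,150:290],None,fx=2.8,fy=2.8) for x in(a,b)]))
b=cv2.imread('pics/scene8.png');cv2.imwrite('pics/s8c.png',cv2.resize(b[60:240,270:420],None,fx=4,fy=3.3,interpolation=cv2.INTER_CUBIC))
E
```

```text
top tilt 0.012 [0.003 0.012 1.   ] [ 0.446 -0.131  0.22 ] 720
extent [[ 0.373 -0.223  0.213]
 [ 0.513 -0.041  0.26 ]]
rim rect ((443.6947326660156, -133.82232666015625), (148.2130126953125, 190.70135498046875), 0.32847195863723755)
scene tilt 0.01 [0.007 0.008 1.   ] [ 0.446 -0.152  0.221] 327
extent [[ 0.372 -0.224  0.219]
 [ 0.52  -0.037  0.268]]
rim rect ((448.337890625, -131.05519104003906), (147.8656463623047, 189.28819274902344), 4.140637397766113)
(array([0.45382027, 0.13699861]), 76)
(array([0.45291395, 0.13649744]), 79)
(array([0.45291656, 0.13672582]), 79)
top petri [(233.15432739257812, 181.4041290283203), (233.22381591796875, 181.2948455810547)]
scene petri [(209.79379272460938, 242.44398498535156), (209.7457275390625, 242.6733856201172)]
```

View pics/cmp.png

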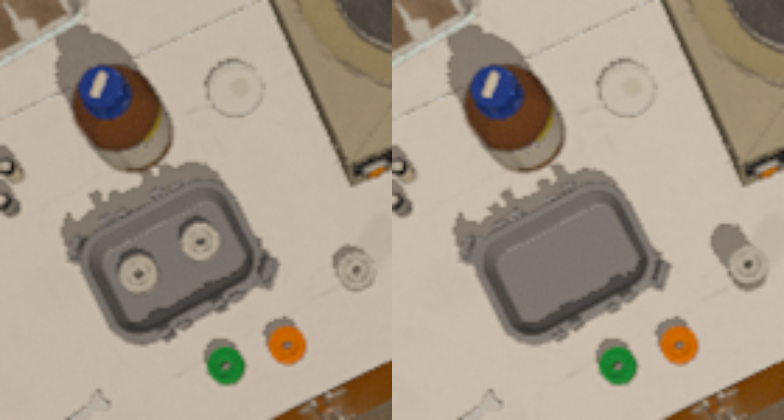

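View pics/s8c.png

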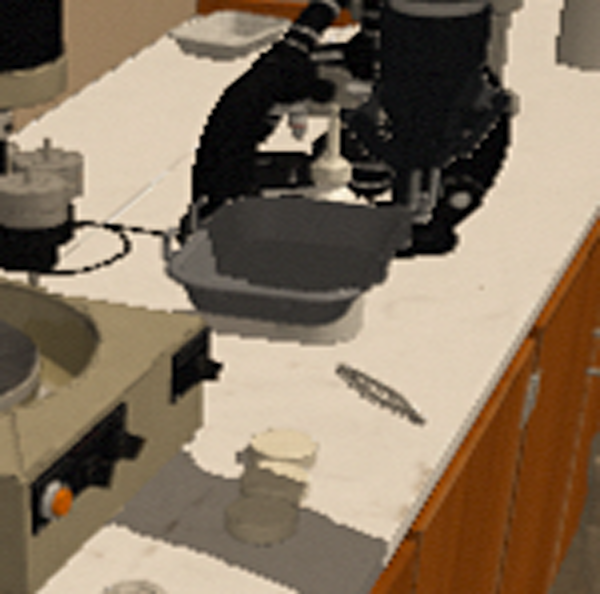

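Run:
```python
from h import *
env.dwell(.3); s=env.get_state(); print(s['time'],s['opening'],abs(s['joint_velocities']).max())
job.job_done()
```

```text
33.1083 0.006833973732865824 0.0018088079584065414
the job is handed in; nothing more can be done
```

I carried out the whole job and handed it in after 33.1 s of robot time. The interface reports no verdict, so what follows rests on my own camera and state checks.

- **Weights:** I put both tray weights on the lone steel weight, choosing it over the steel weight at the far left and the green and orange ones. The three centres agree within about 1 mm.
- **Peeling the tray:** I gripped the top tray by its lug and tipped that corner up. The measured slant was 0.145 rad (about 8.3°) from the scene camera and 0.159 rad from the sparser top view. The far corner was still down in the nest. The lower trays and the petri dish show no visible movement between the first and last pictures.
- **Final pose:** The tray is held by the lug, still, and tilted about 0.01 rad. Its underside is about 0.218 m above the worktop. Its centre measured (0.444, −0.134) from the top camera and (0.448, −0.131) from the scene camera. The middle puck is at about (0.446, −0.133).
- **Disagreements:** The two cameras differed by 3 to 6 mm in y on the early measurements. I checked the scene camera against the known gripper position and relied on it for the lug. The gripper reads 6.8 mm opening on the 9 mm lug; it also read about 1.5 mm low on the weights.
- **Not measured:** In the last scene picture the pucks and tweezers look in place, but the tray hides the pucks from the top camera. I did not measure their final positions.

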